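# Put the screwdriver away under the tool case's deck

## Task

Turn the three-bin carousel by its centre knob until the screwdriver lies in the middle of the hood's front opening, then pick the screwdriver up. Tilt it tip down to get it through the mouth of the grey tool case, with the tip going in under the steel deck, then level it inside and leave it lying flat on the case floor, wholly inside the case with its tip under the deck. Leave the other two tools in the carousel, and do not shift the things standing round about on the table.

Things in the scene. Friction and masses are not known exactly. Their poses are not given: they have to be found in the camera images.
- screwdriver: Slotted screwdriver, 185 mm long, lying flat in a carousel bin. Origin: under the middle of its length. Its +y runs along it to the tip. Orange and black grip from y = -93 to +5 mm, 26 mm wide (x), 25 mm thick, from 2 to 27 mm above the origin, axis at 15; shank 6 mm thick, y = +5 to +92 mm. About 90 g, heaviest in the grip.
- driver_tip (a point): End of the screwdriver's blade, on its long axis, 92 mm from the middle.
- driver_butt (a point): Rear end of the screwdriver's grip, on its long axis, 92 mm from the middle.
- knob (a point): Point on the carousel's vertical axis at the height to grip its knob (66 mm over the table). The knob, a round black upright cylinder 28 mm across, from 46 to 78 mm over the table, turns the rotor with its bins either way, with slight friction (0.05 N m); it stays where it is left.
- window (a point): Middle of the opening in the carousel's hood, on the rotor floor (18 mm over the table), 80 mm from the axis, roughly on the robot's side. The fixed clear flat hood (67 to 71 mm over the table, radius 70 to 161 mm) covers all but 62 degrees either side of this direction. Three posts, 76 mm high, stand outside the rotor at its sides and back.
- tool_case: Grey tool case, fixed, a box with a steel deck over one end. Origin: under its centre. Inside 215 (x) by 134 mm (y), walls 4, floor 5 mm thick, rim 56 mm over the table. The deck (4 mm thick, flush with the rim) covers the 85 mm at the -x end, roughly toward the robot; the other 130 mm is the open mouth. A wire handle stands 19 mm out from the -x end.
- deck_edge (a point): Middle of the deck's free edge, at the height of its top (56 mm over the table); same axes as the tool case: -x goes in under the deck, +x across the mouth (130 mm) to the far wall, z up.
- tweezers: Black tweezers, 122 x 10 x 9 mm, in another bin of the carousel; leave in the carousel. Origin: middle of the underside.
- hex_key: Black L-shaped hex key, 92 x 31 x 5 mm, in the remaining bin of the carousel; leave in the carousel. Origin: middle of the underside.
- glue_bottle: Cream flat glue bottle with a blue cap, 35 x 57 x 82 mm, standing on the table behind the case and carousel; leave alone. Origin: middle of the underside.
- threadlocker: Red bottle with a blue nozzle cap, 19 x 32 x 93 mm, standing on the table in front of the carousel; leave alone. Origin: middle of the underside.
- disc: Machined pale metal disc, 66 mm across, 10 mm thick, lying on the table to the right of the carousel; leave alone. Origin: middle of the underside.
- carousel_rotor: Turning part of the carousel, 282 mm across; origin on its axis at table height. Floor 18 mm over the table; three bins of 120 degrees, radial walls 20 mm and rim wall 14 mm high over that floor. The screwdriver's bin is centred on the rotor's own -x; the tool lies crosswise there, about 80 mm from the axis.

How it is judged (in metres and radians):
On the way, in this order (a step that is already met when the one before it is completed fails the run):
1. the screwdriver, lying in its bin, has been turned to the middle of the hood's opening (horizontal distance between screwdriver and window below 0.035 m and height (world z) of screwdriver below 0.03 m), for 0.2 s.
2. the screwdriver's tip is in under the deck while the tool is tilted tip down (x of driver_tip in the frame of deck_edge below -0.015 m and z of driver_tip in the frame of deck_edge below -0.004 m and angle between screwdriver's own y axis and vertical above 1.7 rad), for 0.1 s.
At the end, for the whole second after the job is handed in: The screwdriver lies still and level (within about 7 degrees) on the case floor, both ends below the rim by more than 25 mm and within the walls, its tip more than 30 mm in under the deck; tweezers and hex key are still in the carousel (x of driver_tip in the frame of deck_edge below -0.03 m and z of each of driver_tip, driver_butt in the frame of deck_edge below -0.025 m and y of driver_tip in the frame of deck_edge between -0.067 and 0.067 m and x of driver_butt in the frame of deck_edge below 0.131 m and y of driver_butt in the frame of deck_edge between -0.067 and 0.067 m and angle between screwdriver's own y axis and vertical between 1.45 and 1.69 rad and linear speed of screwdriver below 0.01 m/s and horizontal distance between each of tweezers, hex_key and knob below 0.135 m); the robot touches nothing.
It fails at once if the glue bottle on the table is shifted by more than 20 mm (distance of glue_bottle from where it was at the start of the episode above 0.02 m).
It fails at once if the threadlocker on the table is shifted by more than 20 mm (distance of threadlocker from where it was at the start of the episode above 0.02 m).
It fails at once if the disc on the table is shifted by more than 20 mm (distance of disc from where it was at the start of the episode above 0.02 m).
It also fails if it takes over 61 s, if anything falls off the work surface, if the arm or the gripper's body presses on something with over 40 N, if the wrist force passes 120 N, or if a joint passes its speed limit or range.

## Robot

A 7-joint arm with a two-finger parallel gripper is mounted at the origin on a cart in front of the work surface, level with it; the furniture and walls round the work are solid. World frame = base frame: x ahead of the robot, y to its left, z up, the work surface at z = 0. Lengths are in m, angles in degrees, forces in N, time in s.
With the tool pointing down it reaches from about 0.35 to 0.775 m from the base axis. Payload 3.1 kg.
Tool frame: the origin (TCP) lies midway between the tips of the shut fingers; the grasp point (between the pads) lies behind it (env.pinch_z is the z of the grasp point in the tool frame, in m); z points along the fingers, y is the line along which they close (so a half turn about z gives the same grasp; the last joint's range is limited). The gripper opens to 85 mm and grips with 20 to 120 N. Pads are 22 mm wide; open, the fingers measure 114 mm over their backs; the gripper's body (76 mm by 85 mm) begins 54 mm behind the grasp point. The pads swing forward as they close: fully open they stand 13 mm farther back than shut.
Start: joints at [-66.045, 17.813, 0.802, 86.603, -0.252, 75.585, -1.558], TCP at [0.244, 0.493, 0.231] pointing down, gripper open.
Joint ranges: [-154.91, 154.91], [-16.99, 109.72], [-72.82, 74.43], [7.12, 147.25], [-82.49, 262.49], [11.32, 116.49], [-174.64, 174.64]. Speed limits (degrees/s): [159.86, 159.86, 180, 180, 180, 180, 180].

## Interface

Orientations are given as [roll, pitch, yaw] about the fixed x, y, z axes, in that order (R = Rz(yaw) Ry(pitch) Rx(roll)).
In Python, from rig import env, ik, observe, cams gives the robot as it stands. Calls block until the motion is done:
- env.goto(position, orientation): joint-space move of the TCP to a pose.
- env.move_straight(position, rate=0.15, attitude=None): straight line of the TCP; attitude=None keeps the orientation; rate is the mean speed in m/s.
- env.set_joints(angles): joint-space move.
- env.open_gripper() and env.gripper_close(force=None): open the fingers fully, or close them until they stop; force is the grip in N (None keeps the last).
- env.sleep(seconds).
- ik(position, orientation): joint angles nearest the present ones, or None.
- observe(): the state.
- cams.get_image(name): name is "scene" or "top" or "wrist"; returns (picture, depth): 384x512x3 uint8, red, green, blue; 384x512 float32, m along the optical axis (not along the pixel's ray), 0 where there is no reading.
- cams.calibration(name): a dict with "fx", "fy", "cx", "cy" (pixels), "origin" and "orientation" of the camera in the world. Camera axes: x right, y down, z forward; pixel columns grow to the right and rows downward; lengths in m; the calibration is good to about 2 mm. A picture is of the moment at which its call begins: read the wrist's pose just before it. calibration takes no time and is no camera call; for the wrist camera it gives the pose at the moment of the call.
A pose or a line that the arm cannot do raises env.Unreachable and nothing moves.
- env.job_done(): hands the job in; it is judged then, once.
The state is a dict: "time_s": time; "joint_positions": joint angles; "qvel": joint speeds; "effort": joint torques, N m; "tcp_pos": TCP position; "tool_rot": TCP orientation; "wrist_force": force on the tool from outside, world axes, zero at the start; "moment": the same for the moment, N m; "finger_gap": finger opening in m; "grip_force": force on a finger pad.
Only numpy, scipy, OpenCV 4.12 (cv2) and the standard library are available. Lean on these libraries where they do the work, as an engineer would, in place of code of your own. Each camera call takes 0.05 s, during which the arm holds its last target. There are 200 camera calls.

## Working session

There is one attempt and no reset: what is moved stays moved. The work goes in short steps, each a Python script; the robot and the scene stay as the last script left them, time stands still between calls to the robot, and variables do not carry over. Pictures are saved under pics/ and viewed, at most 10 in all, crops included, and the job is handed in when it is done.

```bash
ls; mkdir -p pics; cat > h.py <<'E'
import numpy as np, cv2
from rig import env, ik, observe, cams
from scipy.spatial.transform import Rotation as Ro
def Rc(c):
    o=np.array(c["orientation"])
    return o if o.shape==(3,3) else Ro.from_euler('xyz',o,degrees=True).as_matrix()
def shot(n,f,crop=None,s=1):
    c=cams.calibration(n); p,d=cams.get_image(n)
    q=p if crop is None else p[crop[1]:crop[3],crop[0]:crop[2]]
    cv2.imwrite('pics/'+f+'.png',cv2.resize(q,None,fx=s,fy=s,interpolation=cv2.INTER_CUBIC)[:,:,::-1])
    np.savez('pics/'+f+'.npz',p=p,d=d,o=c["origin"],R=Rc(c),k=[c["fx"],c["fy"],c["cx"],c["cy"]])
    return p,d
def px(f,u,v,z=None):
    a=np.load('pics/'+f+'.npz'); k=a['k']
    r=a['R']@np.array([(u-k[2])/k[0],(v-k[3])/k[1],1]); o=a['o']
    if z is None: return o+r*a['d'][int(round(v)),int(round(u))]
    return o+r*(z-o[2])/r[2]
E
python3 - <<'E'
from h import *
for n in("scene","top"):
    shot(n,n+'0',s=1.5); print(cams.calibration(n))
print(observe(),env.pinch_z)
E
```

```text
pics
{'fx': 392.94598742282545, 'fy': 392.94598742282545, 'cx': 253.7721764258342, 'cy': 193.11269333351433, 'origin': array([ 0.17354246, -0.63123194,  0.74361325]), 'orientation': array([-130.04972262,    0.13461303,  -29.22939922])}
{'fx': 466.74203029155734, 'fy': 466.74203029155734, 'cx': 251.58278820358817, 'cy': 189.38452643894763, 'origin': array([0.3078109 , 0.04147883, 1.13374527]), 'orientation': array([-167.45875435,    0.27004038,  -91.16214708])}
{'time_s': 0.1, 'joint_positions': array([-66.04680048,  17.85742117,   0.80197497,  86.6828354 ,
        -0.25204719,  75.58542812,  -1.55933631]), 'qvel': array([ 0.0075096 , -0.00945783, -0.06896194, -0.24680586, -0.00117163,
        0.00146351, -0.03270688]), 'effort': array([ 7.67329566e-04, -3.80861557e+01,  1.46822906e-01, -2.31241518e+01,
        1.23682298e-02,  8.14602943e-03,  8.26386469e-06]), 'tcp_pos': array([0.24375113, 0.49229946, 0.23031426]), 'tool_rot': array([-1.79876189e+02,  5.31257078e-03,  1.53660853e+02]), 'wrist_force': array([-0.57970899, -0.13402654,  0.16309497]), 'moment': array([ 0.0698021 , -0.04401837,  0.01082805]), 'grip_force': 0.0, 'finger_gap': 0.08549740649729434} -0.0187
```

View pics/top0.png

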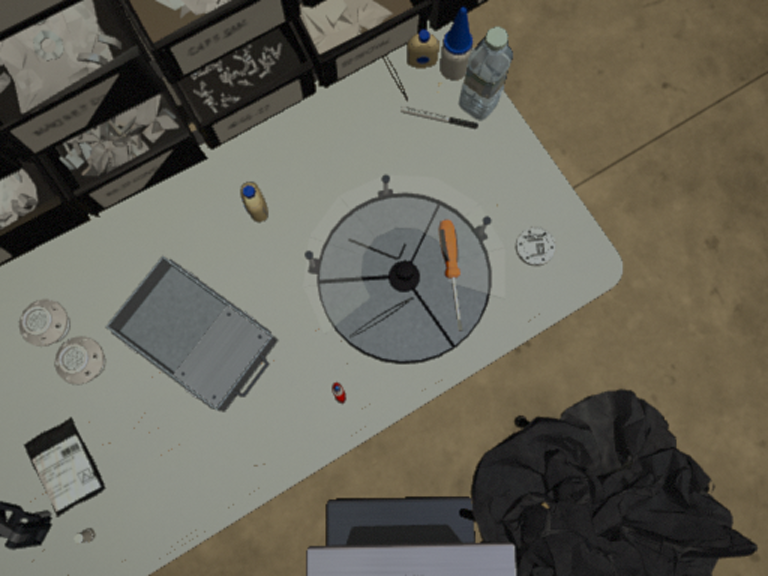

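View pics/scene0.png

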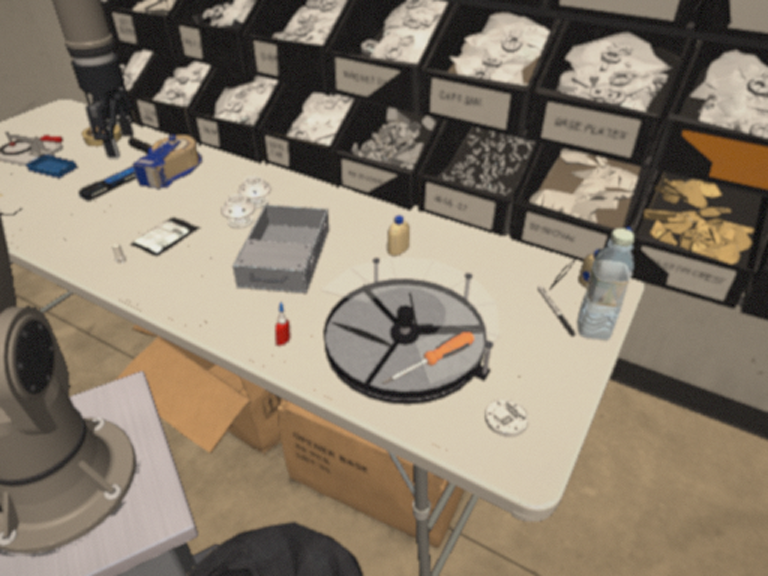

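The top view shows the knob at (404,276), the case's upper corners at (165,258), (108,327), (221,409) and (276,338), and the screwdriver from (447,222) to (460,318), all in 1.5x pixels. The hood's edges are faint, so I need an enlarged crop.

```bash
python3 - <<'E'
from h import *
a=np.load('pics/top0.npz'); c=a['p'][105:260,190:350]
l=cv2.createCLAHE(4,(4,4)); g=cv2.cvtColor(c,cv2.COLOR_RGB2LAB); g[...,0]=l.apply(g[...,0]); g=cv2.cvtColor(g,cv2.COLOR_LAB2BGR)
cv2.imwrite('pics/crop1.png',cv2.resize(g,(619,600),interpolation=cv2.INTER_CUBIC))
P=lambda n,u,v,z: print(n,px('top0',u/1.5,v/1.5,z)[:2].round(4),px('top0',u/1.5,v/1.5).round(4))
P('knob',404,270,.078)
P('butt',447,222,.033);P('tip',460,318,.033)
for u,v in((165,258),(108,327),(221,409),(276,338)):P('case',u,v,.056)
P('d1',212,363,.056)
P('d1',230,304,.056);P('d2',178,375,.056)
for u,v in((386,181),(310,256),(487,221)):P('post',u,v,.076)
P('glue',249,188,.082);P('thr',337,388,.093);P('disc',535,246,.01)
P('handle',256,378,.04)
E
```

```text
knob [ 5.642e-01 -1.000e-04] [ 5.645e-01 -1.000e-04  7.660e-02]
butt [ 0.6547 -0.0747] [ 0.6442 -0.0712  0.0663]
tip [ 0.4946 -0.0887] [ 0.4976 -0.0908  0.0154]
case [0.5974 0.379 ] [0.5982 0.3799 0.053 ]
case [0.488  0.4629] [0.4882 0.4632 0.0552]
case [0.3584 0.283 ] [0.3595 0.2882 0.0331]
case [0.4653 0.2007] [ 0.4738  0.2093 -0.0022]
d1 [0.4285 0.2989] [0.4285 0.2989 0.0561]
d1 [0.5205 0.2735] [0.5206 0.2736 0.0555]
d2 [0.4112 0.3505] [0.4115 0.3515 0.0525]
post [0.7118 0.0245] [0.7118 0.0245 0.0759]
post [0.5903 0.146 ] [0.5907 0.1462 0.0745]
post [ 0.6414 -0.1334] [ 0.6422 -0.1338  0.0736]
glue [0.7025 0.2424] [0.7016 0.242  0.0845]
thr [0.3837 0.1044] [0.3841 0.1048 0.0868]
disc [ 0.6171 -0.2216] [ 6.198e-01 -2.239e-01  3.000e-04]
handle [0.4056 0.2335] [0.4057 0.2337 0.0386]
```

View pics/crop1.png

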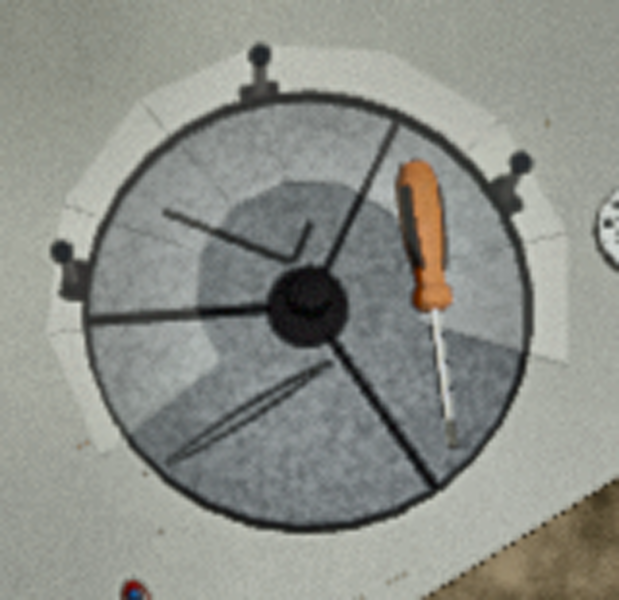

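The enhanced crop shows the hood's opening edges running from (443,325) to (569,360) and from (217,358) to (104,453). The screwdriver runs from its butt at (412,158) to its tip at (453,447).

```bash
python3 - <<'E'
from h import *
k=np.array([.5643,0])
def C(x,y,z):return px('top0',190+x/3.869,105+y/3.871,z)[:2]
def an(p,q=k): d=p-q; return round(np.degrees(np.arctan2(d[1],d[0])),1),round(np.hypot(*d),4)
for x,y in((443,325),(569,360),(217,358),(104,453)): p=C(x,y,.071);print('edge',p,an(p))
b=C(412,158,.033);t=C(453,447,.033);print(b,t,np.hypot(*(b-t)),'mid',an((b+t)/2),'dir',an(t,b))
for x,y in((397,125),(435,487),(90,321)):print('wall',an(C(x,y,.034)))
for p in((.7118,.0245),(.5903,.146),(.6414,-.1334)):print('post',an(np.array(p)))
for c in ((212,545),):pass
E
```

```text
edge [ 0.54266175 -0.08169553] (np.float64(-104.8), np.float64(0.0845))
edge [ 0.51956241 -0.15626113] (np.float64(-106.0), np.float64(0.1625))
edge [0.52527249 0.05485146] (np.float64(125.4), np.float64(0.0673))
edge [0.46916166 0.12296892] (np.float64(127.7), np.float64(0.1555))
[ 0.66041409 -0.07124824] [ 0.47414512 -0.08879638] 0.18709373803560128 mid (np.float64(-87.9), np.float64(0.0801)) dir (np.float64(-174.6), np.float64(0.1871))
wall (np.float64(-27.9), np.float64(0.1336))
wall (np.float64(-146.3), np.float64(0.1379))
wall (np.float64(92.6), np.float64(0.1344))
post (np.float64(9.4), np.float64(0.1495))
post (np.float64(79.9), np.float64(0.1483))
post (np.float64(-60.0), np.float64(0.1541))
```

Window direction from the knob is about -169.5°, and the screwdriver is at about -88°, so I'll turn the rotor about -82°. The case's +x runs at about 53.7°. Now the turn.

```bash
python3 - <<'E'
from h import *
K=[.5643,0]
best=None
for y0 in range(-180,181,15):
    q=ik([*K,.0475],[180,0,y0])
    q2=None if q is None else ik([*K,.0475],[180,0,y0-40])
    if q2 is None: continue
    d=q2[6]-q[6]
    e=q[6]+d*82/40
    if abs(d)<60 and max(abs(q[6]),abs(e))<165:
        s=max(abs(q[6]),abs(e))
        if best is None or s<best[0]: best=(s,y0,q,np.sign(d))
print(best)
s,y0,q,sg=best
env.goto([*K,.16],[180,0,y0]); env.move_straight([*K,.0475],rate=.1)
env.gripper_close(force=40); o=observe(); print(o['wrist_force'],o['finger_gap'],o['time_s'],o['tcp_pos'])
q=np.array(o['joint_positions'])
for f in (.5,1.):
    p=q.copy(); p[6]+=sg*82*f; env.set_joints(p); o=observe(); print(o['wrist_force'],o['moment'],o['tool_rot'],o['time_s'],o['tcp_pos'])
env.open_gripper()
env.move_straight([*K,.2],rate=.2)
# view from above predicted grasp, wrist camera
env.goto([.47,-.04,.26],[180,0,o['tool_rot'][2]]); print(observe()['time_s'])
shot('wrist','w1',s=1.5)
E
```

```text
(np.float64(45.62235865730871), 120, array([-25.36853579,  32.13090171,  33.03185822,  98.83686416,
       -20.67432312,  55.20166552,  45.62235866]), np.float64(-1.0))
[ 5.4551342   2.54520746 -1.20605347] 0.027058695523876585 4.0667 [0.56714704 0.00154561 0.04842435]
[ 7.15150972  1.27677091 -5.69630154] [ 0.20942877 -0.893426    0.0402857 ] [179.38738037  -0.18497513  79.09919243] 4.7833 [0.56978754 0.00204679 0.0484791 ]
[ 11.49636841  -2.0801885  -10.6720547 ] [ 0.0200352  -1.89028171 -0.02595405] [179.38107673  -0.69338542  38.04047294] 5.5 [0.57209104 0.00065364 0.04853031]
7.55
```

View pics/w1.png

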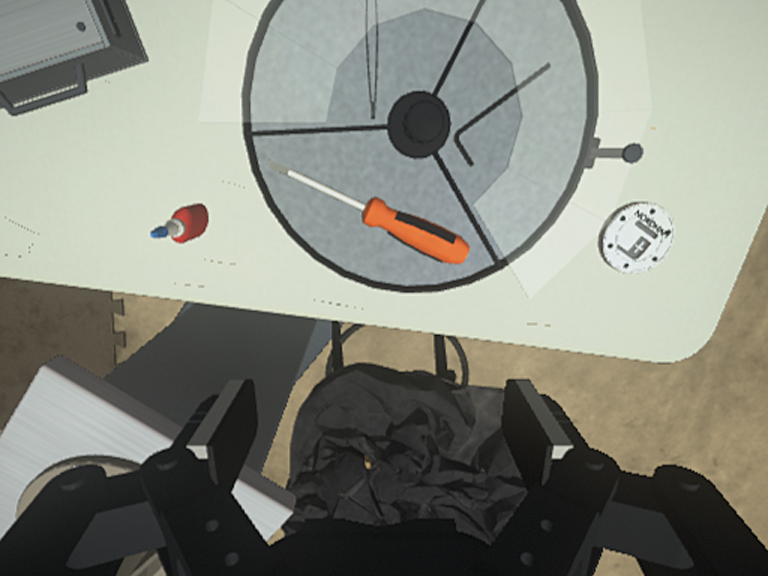

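The wrist view shows the screwdriver in the opening: tip at (271,163), grip rear end at (467,252), knob top centre at (419,118).

```bash
python3 - <<'E'
from h import *
W=lambda u,v,z: px('w1',u/1.5,v/1.5,z)[:2]
def an(p,q): d=p-q; return round(np.degrees(np.arctan2(d[1],d[0])),1),round(np.hypot(*d),4)
k=W(420,116,.078); print('knob',k)
b=W(467,250,.033);t=W(271,163,.033);m=(b+t)/2
print(b,t,'mid',m,an(m,k),an(t,b))
print('edges',[an(W(u,v,.071),k) for u,v in((200,122),(527,297))])
print('rim centre',[W(u,v,.032) for u,v in((245,110),(597,110),(410,290))])
for yaw in (0,180):
  for p in ([.49,-.04,.022],[.49,-.04,.25]): print(yaw, ik(p,[180,0,an(t,b)[0]+90+yaw]))
print(observe()['time_s'],env.pinch_z, observe()['tcp_pos'])
E
```

```text
knob [0.56902674 0.00390704]
[ 0.51603652 -0.09853054] [0.47148131 0.07602717] mid [ 0.49375892 -0.01125168] (np.float64(-168.6), np.float64(0.0768)) (np.float64(104.3), np.float64(0.1802))
edges [(np.float64(129.3), np.float64(0.1562)), (np.float64(-107.9), np.float64(0.1631))]
rim centre [array([0.49217769, 0.11454879]), array([ 0.66340275, -0.10447512]), array([ 0.45691959, -0.08291357])]
0 [ -8.23819871  24.56698657  13.75599453 110.91844458  -7.97861435
  45.41769518 114.23271817]
0 [-16.5554559   10.5513941   22.73575834  94.15226784  -4.1803047
  76.13539356 111.13749659]
180 [-25.05763789  27.67194404  35.75841273 111.5315792  -21.59821161
  47.49938266 -53.25575269]
180 [-32.15877371  12.03929444  41.90158472  94.65722135  -8.23800678
  76.45892496 -64.64827893]
7.6 -0.0187 [ 0.46968869 -0.03906274  0.25893112]
```

```bash
cat >> h.py <<'E'
E0=np.array([.4650,.3127,.056]); PHI=53.7
def pose(tip,th,opt,s=.120,a=.011):
    """TCP pose putting the driver's tip at deck-frame (x,y,z) with tilt th; opt 1: tool x to tip, -1: away"""
    yaw=PHI+180 if opt==1 else PHI
    yaw=(yaw+180)%360-180
    e=[180,opt*th,yaw]
    R=Ro.from_euler('xyz',e,degrees=True).as_matrix()
    w=E0+Ro.from_euler('z',PHI,degrees=True).apply(tip)
    return w-R@np.array([opt*s,0,-a]),e
th=22; c,s_=np.cos(np.radians(th)),np.sin(np.radians(th))
P1=np.array([-.055,0,-.041]); P0=P1+.1*np.array([c,0,s_]); P00=P0+[0,0,.13]
P1b=np.array([-.064,0,-.038]); P2=np.array([-.069,0,-.034])
E
python3 - <<'E'
from h import *
m=np.array([.4925,-.0125]); d=np.radians(104); g=m-.028*np.array([np.cos(d),np.sin(d)]); print(g)
for opt,y in((1,104),(-1,-76)):
    print(opt,[None if (q:=ik([*g,z],[180,0,y])) is None else q.round(0) for z in(.022,.25)])
    for P,t in((P00,th),(P0,th),(P1,th),(P1b,12),(P2,0)):
        p,e=pose(P,t,opt); q=ik(p,e); print(p.round(3),e,None if q is None else q.round(0))
E
```

```text
[ 0.49927381 -0.03966828]
1 [array([-18.,  27.,  27., 110., -16.,  47.,  31.]), array([-24.,  12.,  32.,  93.,  -7.,  77.,  23.])]
[0.556 0.436 0.217] [180, 22, -126.30000000000001] [  3.  35. -62.  85.  34.  57.  82.]
[0.556 0.436 0.087] [180, 22, -126.30000000000001] [  3.  45. -62.  94.  50.  47.  71.]
[0.501 0.361 0.05 ] [180, 22, -126.30000000000001] [ 12.  40. -62. 109.  52.  37.  68.]
[0.498 0.358 0.032] [180, 12, -126.30000000000001] [  7.  45. -62. 101.  49.  51.  70.]
[0.495 0.354 0.011] [180, 0, -126.30000000000001] [ -0.  53. -62.  90.  50.  68.  71.]
-1 [array([ -33.,   32.,   48.,  110.,  -31.,   51., -136.]), array([ -40.,   16.,   54.,   94.,  -13.,   77., -151.])]
[0.556 0.436 0.217] [180, -22, 53.69999999999999] [-54.  23.  25.  87. -22.  53. -58.]
[0.556 0.436 0.087] [180, -22, 53.69999999999999] [-52.  30.  22.  96. -30.  38. -50.]
[0.501 0.361 0.05 ] [180, -22, 53.69999999999999] [-53.  25.  26. 112. -40.  30. -35.]
[0.498 0.358 0.032] [180, -12, 53.69999999999999] [-53.  30.  24. 103. -25.  40. -51.]
[0.495 0.354 0.011] [180, 0, 53.69999999999999] [-52.  37.  21.  93. -16.  53. -61.]
```

```bash
python3 - <<'E'
from h import *
g=[.4993,-.0397]
env.goto([*g,.15],[180,0,-76]); env.move_straight([*g,.022],rate=.1)
o=observe(); print(o['tcp_pos'],o['wrist_force'],o['tool_rot'])
env.gripper_close(force=70); o=observe(); print(o['tcp_pos'],o['finger_gap'],o['grip_force'],o['wrist_force'])
env.move_straight([*g,.2],rate=.15); o=observe(); print(o['tcp_pos'],o['finger_gap'],o['wrist_force'],o['time_s'])
p,e=pose(P00,th,-1); env.goto(p,e); print(observe()['time_s'],observe()['tcp_pos'],p)
shot('wrist','w2',s=1.5); shot('scene','s2',crop=(120,60,340,225),s=3.5)
E
```

```text
[ 0.49995993 -0.0397961   0.02259814] [ 0.20401708 -0.54629864  0.35299242] [-1.79918345e+02 -1.92156827e-02 -7.59962776e+01]
[ 0.49919994 -0.04013254  0.02227306] 0.018862887993862532 67.8362840129131 [-1.41567574 -1.09282641  4.23893163]
[ 0.49854825 -0.03947244  0.19905381] 0.018344425543337314 [-0.73171786 -1.28947381 -1.15589466] 12.5667
14.2917 [0.55637752 0.43444338 0.21705761] [0.55563788 0.43608852 0.21721443]
```

View pics/w2.png

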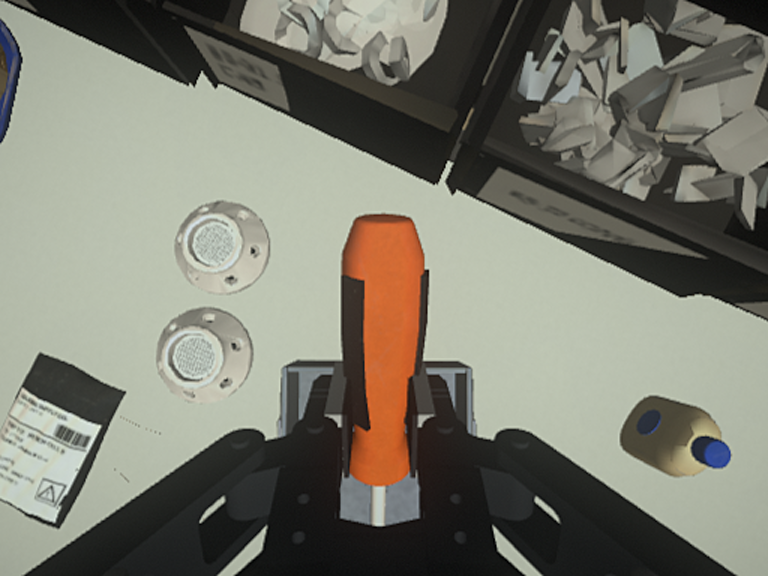

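View pics/s2.png

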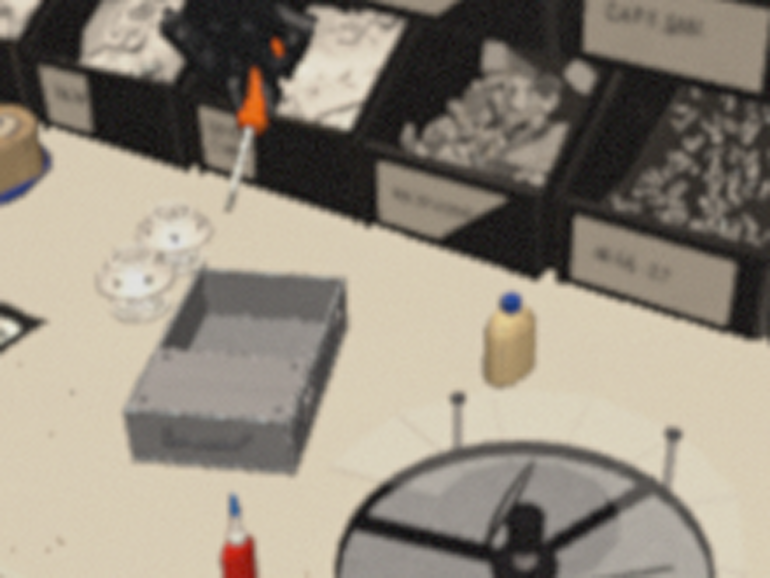

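The wrist view shows the driver straight in the fingers, with its butt at (382,216) and grip front at (380,485). In the scene crop the tip is at (229,208). I'll compare these with the model projections.

```bash
python3 - <<'E'
from h import *
o=observe(); T=np.array(o['tcp_pos']); R=Ro.from_euler('xyz',o['tool_rot'],degrees=True).as_matrix()
print(o['tool_rot'])
def pr(f,P):
    a=np.load('pics/'+f+'.npz'); k=a['k']; c=a['R'].T@(P-a['o']); return np.array([k[0]*c[0]/c[2]+k[2],k[1]*c[1]/c[2]+k[3]])
P=lambda s,a: T+R@np.array([-s,0,-a])
for s in(.110,.115,.120,.125,.130):
  for a in (.006,.011,.016):
    print(s,a,'tip scene',((pr('s2',P(s,a))-[120,60])*3.5).round(0),'butt top w',(pr('w2',P(s-.185,a+.011))*1.5).round(0),'front w',(pr('w2',P(s-.087,a+.009))*1.5).round(0))
a=np.load('pics/w2.npz'); print([ (R.T@(px('w2',u/1.5,v/1.5)-T)).round(4) for u,v in((384,230),(384,300),(384,400),(382,475),(378,500))])
E
```

```text
[179.98000958 -21.99095588  53.54477992]
0.11 0.006 tip scene [229. 198.] butt top w [382. 179.] front w [382. 463.]
0.11 0.011 tip scene [228. 194.] butt top w [383. 180.] front w [382. 473.]
0.11 0.016 tip scene [226. 190.] butt top w [383. 182.] front w [382. 483.]
0.115 0.006 tip scene [228. 203.] butt top w [382. 197.] front w [382. 474.]
0.115 0.011 tip scene [227. 199.] butt top w [382. 199.] front w [382. 484.]
0.115 0.016 tip scene [225. 195.] butt top w [383. 201.] front w [382. 495.]
0.12 0.006 tip scene [227. 207.] butt top w [382. 215.] front w [382. 485.]
0.12 0.011 tip scene [225. 204.] butt top w [382. 218.] front w [382. 496.]
0.12 0.016 tip scene [224. 200.] butt top w [383. 220.] front w [382. 507.]
0.125 0.006 tip scene [225. 212.] butt top w [382. 232.] front w [382. 496.]
0.125 0.011 tip scene [224. 208.] butt top w [382. 236.] front w [382. 507.]
0.125 0.016 tip scene [223. 205.] butt top w [383. 239.] front w [382. 518.]
0.13 0.006 tip scene [224. 217.] butt top w [382. 249.] front w [382. 507.]
0.13 0.011 tip scene [223. 213.] butt top w [382. 253.] front w [382. 518.]
0.13 0.016 tip scene [222. 209.] butt top w [382. 257.] front w [382. 530.]
[array([ 0.0606,  0.0005, -0.0164]), array([ 0.0404,  0.0005, -0.0205]), array([ 0.0055,  0.0007, -0.0193]), array([-0.0247,  0.0001, -0.0192]), array([-0.0455, -0.0013, -0.0089])]
```

Grasp confirmed: s≈0.120, a≈0.0075. Inserting now, with force checks.

```bash
sed -i 's/a=.011/a=.0075/' h.py; python3 - <<'E'
from h import *
S=lambda u,v: px('s2',120+u/3.5,60+v/3.5,.056)[:2]
cs=[S(*c) for c in((205,268),(346,281),(294,412),(127,408))]; print(np.round(cs,3),'centre',np.mean(cs,0),'model',E0[:2]+.0225*np.array([np.cos(np.radians(PHI)),np.sin(np.radians(PHI))]))
def go(P,t,r):
    p,e=pose(P,t,-1); env.move_straight(p,rate=r,attitude=e); o=observe(); print(o['time_s'],o['wrist_force'].round(1),(o['tcp_pos']-p).round(4),o['tool_rot'].round(1),round(o['finger_gap'],4))
    return np.abs(o['wrist_force']).max()
go(P0,th,.12)
if go(P0+(P1-P0)*.5,th,.06)<8 and go(P1,th,.05)<8: env.sleep(.2)
shot('scene','s3',crop=(120,60,340,225),s=3.5)
E
```

```text
[[0.497 0.456]
 [0.603 0.371]
 [0.481 0.213]
 [0.364 0.285]] centre [0.48637781 0.33123284] model [0.4783203  0.33083339]
15.6 [ 1.1 -0.2 -0.7] [0.0009 0.0003 0.0013] [179.9 -22.1  53.7] 0.0189
16.5833 [-0.7  0.  -0.4] [0.0003 0.0005 0.0003] [180.  -22.   53.7] 0.0186
17.7333 [-0.  -0.9 -0.4] [0.0003 0.0004 0.0003] [180.  -22.   53.7] 0.0183
```

View pics/s3.png

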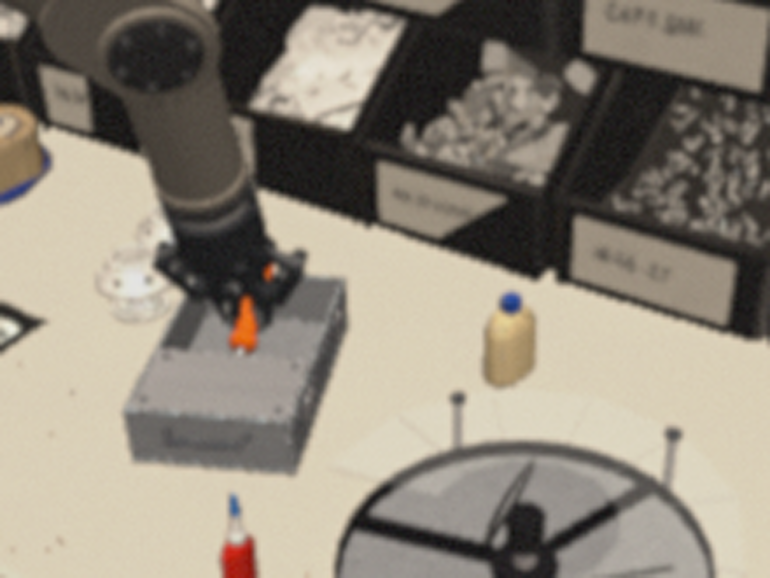

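The shank enters under the deck edge, near its middle, with no contact force. Levelling, releasing and retracting next.

```bash
python3 - <<'E'
from h import *
def go(P,t,r):
    p,e=pose(P,t,-1); env.move_straight(p,rate=r,attitude=e); o=observe(); print(o['time_s'],o['wrist_force'].round(1),(o['tcp_pos']-p).round(4),o['tool_rot'].round(1),round(o['finger_gap'],4))
go(P1b,12,.03); go(P2,0,.03); go(P2+[0,-.0,-.001],0,.02)
env.open_gripper(); o=observe(); print(o['wrist_force'],o['finger_gap'])
p,e=pose(P2,0,-1); env.move_straight(p+[0,0,.2],rate=.15)
o=observe(); print(o['wrist_force'],o['time_s'])
shot('wrist','w4',s=1.5); shot('top','t4',crop=(50,140,350,300),s=2.6)
E
```

```text
18.725 [-0.2  0.  -1.6] [-0.0001 -0.0004 -0.0001] [180.  -12.   53.7] 0.0189
19.5917 [-0.3 -0.6 -1.4] [ 0.     -0.0005  0.0002] [180.   -0.   53.6] 0.0188
19.8417 [-0.  -0.9 -0.5] [-0.0001 -0.0002  0.0002] [-180.    -0.    53.7] 0.0186
[-0.01027522 -0.17693742 -0.26427785] 0.08529922060989688
[-0.54783619 -0.2657458   0.4499098 ] 21.9917
```

View pics/w4.png

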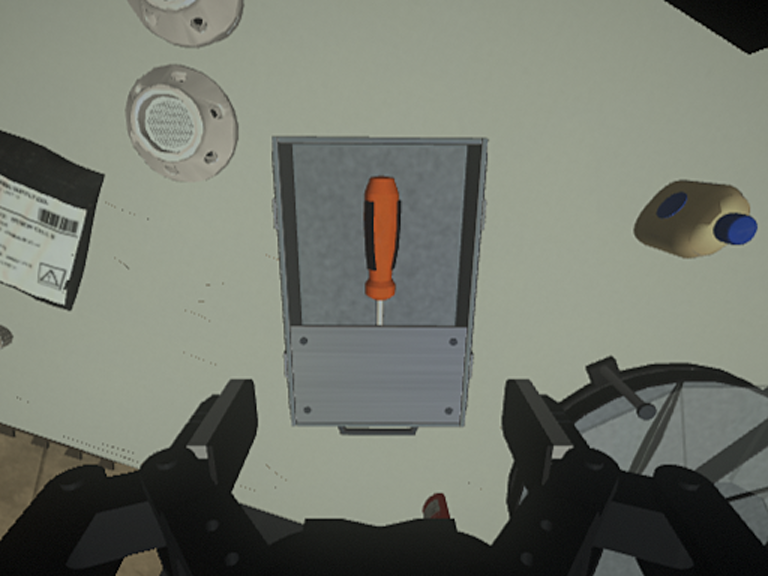

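The picture shows the screwdriver flat and centred in the case, its butt at (382,178) and its shank passing under the deck edge at (380,325). About 65 mm of it is covered, so I'm handing the job in.

```bash
python3 -c "
from h import *
env.sleep(.3); print(env.job_done())"
```

```text
the job is handed in; nothing more can be done
None
```

I handed the job in: the screwdriver lies flat and centred in the case with about 65 mm of its tip end under the deck, and no collision forces showed in the readings; the judge's verdict was not returned.

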